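# Clamp the plaster mould with the quick-release lever

### The job

The two-part plaster mould sits loose in its clamp. Turn the four-armed nut to tighten it until the orange cam lever begins to meet firm resistance when it stands about straight out from the clamp, in line with the skewer, then swing the lever fully closed against its stop and let go. Closed with the nut too slack the mould is not held; with the nut too tight the plaster cracks; leave everything else on the table where it is.

Things in the scene. Friction and masses are not known exactly. Their poses are not given: they have to be found in the camera images.
- clamp: mould clamp fixed on the table, base 150 x 170 x 16 mm (x, y, z). Origin: centre of its underside; z up; y runs along the steel skewer (axis 95 mm high) from nut to lever. White mould (top 80 mm) between grey plates 84 mm long (x), 120 mm high, outer faces at y = +57 mm (a 26 mm wide pivot block stands out from it) and -49 mm
- nut_center (a point): centre of the nut, on the skewer's axis, 95 mm high, y = -105 mm in the clamp's frame. Dark hub 26 mm across, 22 mm wide, with four orange round arms 90 degrees apart, 10 mm thick, ends 55 mm from the axis, in the plane square to the skewer
- nut (a joint): turn of the nut about the clamp's +y, rad. At 0, pi/2.. an arm points straight up; growing (tightening) moves the upper arm to the clamp's +x, away from the robot. Starts at 0; must be turned by 1 to 5 rad, differing each time, which cannot be seen. Self-locking thread with even friction, 0.4 N m: tightness is felt at the lever, not at the nut
- lever_pivot (a point): the lever's upright pivot axis at the lever's mid-height (95 mm), y = +78 mm in the clamp's frame. The cam lifts by 5.5 (0.771 - cos(angle + 0.69)) mm; a rad of nut counts as 1.2 mm of this lift, so near the middle a rad of nut makes the lever bite 0.23 rad sooner. With the nut very slack it never bites
- lever_push (a point): point on the orange lever's centre line 65 mm from its pivot, at mid-height. The lever is a level bar 14 mm thick, 24 mm tall (83 to 107 mm above the table), rounded end 18 mm thick, 90 mm from the pivot. Slack, it turns with 0.07 N m; once the cam bites, the resistance grows by about 1.6 N m per rad at first
- lever (a joint): lever angle, rad, growing counter-clockwise from above as it closes. 0 (open): points 20 degrees from the clamp's +x towards +y; 1.22: straight out, along +y; 2.62 (closed, at its stop): nearly along -x. Starts at 0 to 0.35. Rightly set it bites at 1.22 (within 0.15), needs about 0.55 N m at most and snaps over centre past 2.45. Tightening the nut after it bites pushes it back
- squeeze (a joint): how far the mould's cork facing is pressed in by the clamp, m; 0 when slack. Rightly clamped about 0.0037; 60 N of clamping force per mm; the plaster cracks above 0.0052
- glass_bowl: glass bowl, 150 mm wide, 70 mm high; leave alone
- slip_jar: brown jar with white lid, 70 mm wide, 70 mm high; leave alone
- strips: flat wooden strip 300 x 30 x 8 mm; leave alone
- purple_block: purple block 60 x 40 x 22 mm; leave alone
- tool_cup: terracotta cup, 80 mm wide, 100 mm high; leave alone
- glaze_brush: brush 170 mm long lying near the robot; leave alone

How it is judged:
By the outcome, as a careful person would: the job done as asked, in the order asked, and still so for the second after the job is handed in, with the robot touching nothing.
It also fails if it takes over 72 s, if anything falls off the work surface, if the arm or the gripper's body presses on something with over 40 N, if the wrist force passes 120 N, or if a joint passes its speed limit or range.

### The arm

A 6-joint arm with a two-finger parallel gripper is mounted at the origin on the work surface. World frame = base frame: x ahead of the robot, y to its left, z up, the work surface at z = 0. Lengths are in m, angles in rad, forces in N, time in s.
With the tool pointing down it reaches from about 0.35 to 0.775 m from the base axis. Payload 5.5 kg.
Tool frame: the origin (TCP) lies midway between the tips of the shut fingers; the grasp point (between the pads) lies 19 mm behind it (pinch_z is the distance from the TCP to the grasp point, in m); z points along the fingers, x is the direction in which the jaws open and shut, and the axes are right-handed (so a half turn about z gives the same grasp; the last joint's range is limited). The gripper opens to 85 mm and grips with 20 to 120 N. Pads are 22 mm wide; open, the fingers measure 114 mm over their backs; the gripper's body (76 mm by 85 mm) begins 54 mm behind the grasp point. The pads swing forward as they close: fully open they stand 13 mm farther back than shut.
Start: joints at [-1.273, 0.313, 0.046, 1.304, 0, 1.431], TCP at [0.244, -0.521, 0.231] pointing down, gripper open.
Joint ranges: [-2.76, 2.76], [-0.86, 1.69], [-1.03, 1.26], [-2.2, 2.34], [-1.47, 1.5], [-3.14, 3.14]. Speed limits (rad/s): [2.57, 2.57, 3.14, 3.14, 3.14, 3.14].

### API

Orientations are given as a unit quaternion [w, x, y, z].
In Python, from workcell import get_state, read_camera, camera_info, hand_in, trace, pinch_z gives the robot as it stands. The module is installed in compiled form; this text tells all that it offers.
- The arm moves only by the tool arm_command, never from a script. Its argument "steps" is text: rows parted by semicolons, each of 4 numbers parted by spaces: the shift along the world's x, y, z in mm, then the turn about the world's z in rad. In form: tx ty tz spin; .... A call has 1 to 20 rows; each row is the pose to reach, as a shift and turn from the pose measured when the call began; what a row does not reach only later rows make up. A row lasts 1/8 s, in which the tool goes at most 62.5 mm and 10.7 degrees, less where a joint would pass 70% of its speed; a pose out of reach is approached as far as the arm can. A call with a gripper value outside its range is refused whole. "fingers" is the gripper command: -1 is shut, 1 is fully open, values between are in proportion, set as the call begins (left out, the last holds). The fingers move at their own pace and stop on an object; "newtons" is the grip in N (left out, the last holds). Time passes only in rows, so rows that repeat a pose let the fingers close. It gives the time, the measured TCP pose, the force and the opening at its end, in the units of the state.
- get_state(): the state, without advancing time (a new reading comes with each control period).
- read_camera(name): name is "scene" or "side" or "wrist"; returns the picture (420x560x3 uint8, red, green, blue); there is no depth.
- camera_info(name): a dict with "mtx" (3x3 intrinsics, pixels), "k1" (the pictures are not rectified: a ray, as slopes to the right and down, at radius r is drawn at 1 + k1 r^2 times it, then the intrinsics apply), "R" (3x3) and "t" (3): a world point X has camera coordinates R X + t. Camera axes: x right, y down, z forward; pixel columns grow to the right and rows downward; lengths in m; the calibration is good to about 2 mm. A picture is of the moment at which its call begins: read the wrist's pose just before it. camera_info takes no time and is no camera call; for the wrist camera it gives the pose at the moment of the call.
- hand_in(): hands the job in, once; it reports no verdict.
Trained networks look in the newest picture that a camera, given by its name, has taken for a name from the list of things; names that differ only in an ending like _2 or _b are one class to them, and where a whole thing is asked for, a point or a joint stands for the part that bears it (a point fixed in the world has none). Each returns a list of dicts, best first, with "score" (0 to 1); they miss things now and then, are a little off and sometimes report something else, mostly with a low value. They report only what shows in the picture. A call takes as long as a camera call.
- trace(camera, name): "mask" (420x560 bool, what is visible of it) and "box" ([left, top, width, height] in pixels, round what is visible of it).
The state is a dict: "clock": time; "joint_pos": joint angles; "qvel": joint speeds; "tau": joint torques, N m; "tcp_pos": TCP position; "orientation": TCP orientation; "wrist_force": force on the tool from outside, world axes, zero at the start; "ft_torque": the same for the moment, N m; "finger_gap": finger opening in m.
Only numpy, scipy, OpenCV 4.12 (cv2) and the standard library are available. Lean on these libraries where they do the work, as an engineer would, in place of code of your own. Each camera call takes 0.05 s, during which the arm holds its last target.

## Working session

There is one attempt and no reset: what is moved stays moved. The work goes in short steps, Python scripts to look and compute and a tool call to move; the robot and the scene stay as the last step left them, time stands still between calls to the robot, and variables do not carry over. Pictures are saved under pics/ and viewed, and the job is handed in when it is done.

Besides the shell and the picture viewer there is one more tool, called after "Request:" by a JSON object that holds its "method" and its "body". arm_command: Moves the arm, as the interface text tells. Its arguments: {"type":"object","properties":{"steps":{"type":"string"},"fingers":{"type":"number"},"newtons":{"type":"number"}},"required":["steps"]}

```bash
mkdir -p pics; ls; python3 - <<'E'
from workcell import *
import cv2
s=get_state();print(s, pinch_z)
for c in("scene","side","wrist"):
    i=camera_info(c);print(c,i)
    cv2.imwrite(f"pics/{c}0.png",cv2.resize(read_camera(c)[...,::-1],(800,600)))
E
```

```text
pics
{'clock': 0.0, 'joint_pos': array([-1.27262406e+00,  3.14005336e-01,  4.49737548e-02,  1.30358024e+00,
        4.69121226e-05,  1.43119272e+00]), 'qvel': array([-4.35412707e-05, -9.61802413e-04, -4.88262356e-04,  1.98949735e-03,
        6.73712417e-04, -9.30771792e-04]), 'tau': array([-2.94124229e-04, -4.80620813e+01,  2.98535693e+01,  1.92209333e-02,
       -1.30292797e-04, -2.12434333e-05]), 'tcp_pos': array([ 0.24361058, -0.52028902,  0.23040391]), 'orientation': array([-6.06867218e-04,  8.43778678e-01, -5.36690524e-01, -6.75473946e-04]), 'wrist_force': array([0.50349467, 0.24400453, 0.00165161]), 'ft_torque': array([-0.00086745, -0.0389005 , -0.04094593]), 'finger_gap': 0.08533244504979551} 0.0187
scene {'mtx': array([[413.50425471,   0.        , 279.85084545],
       [  0.        , 413.50425471, 219.4739436 ],
       [  0.        ,   0.        ,   1.        ]]), 'k1': -0.04404360873912493, 'R': array([[-0.78249162,  0.6223008 ,  0.02117963],
       [ 0.4148784 ,  0.54643583, -0.72751893],
       [-0.46430892, -0.5604905 , -0.68576062]]), 't': array([ 0.40658154, -0.15814019
[... 151 characters left out ...]
 ,   0.        ,   1.        ]]), 'k1': -0.09362849545182458, 'R': array([[-0.90315549, -0.42881565,  0.02067133],
       [-0.21742664,  0.4153562 , -0.88329207],
       [ 0.3701835 , -0.80224458, -0.46836718]]), 't': array([0.50766029, 0.20041264, 0.94348936])}
wrist {'mtx': array([[304.44332143,   0.        , 281.22047617],
       [  0.        , 304.44332143, 213.52469366],
       [  0.        ,   0.        ,   1.        ]]), 'k1': -0.028359678370745506, 'R': array([[ 4.23222822e-01, -9.06025509e-01, -4.68911767e-04],
       [-8.66337980e-01, -4.04835368e-01,  2.92518084e-01],
       [-2.65218678e-01, -1.23394093e-01, -9.56259876e-01]]), 't': array([-0.57382787, -0.03594917,  0.38004569])}
```

View pics/scene0.png

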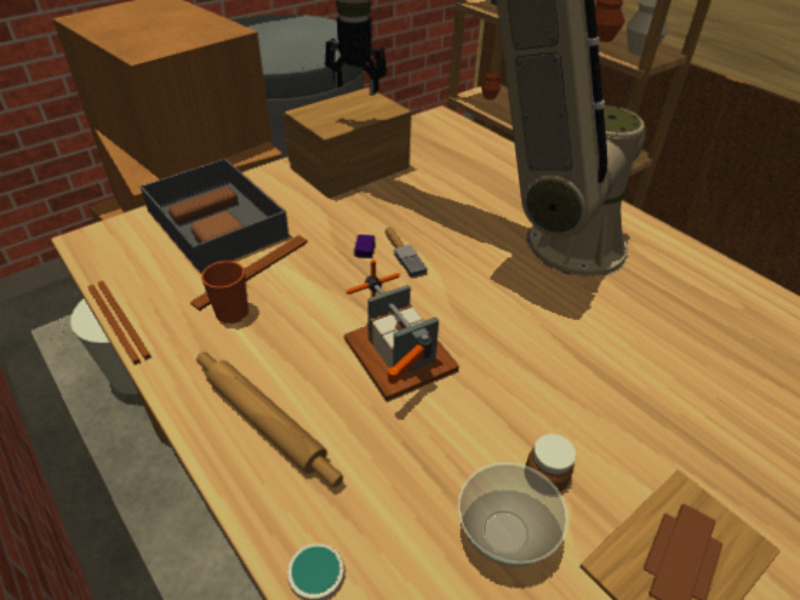

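View pics/side0.png

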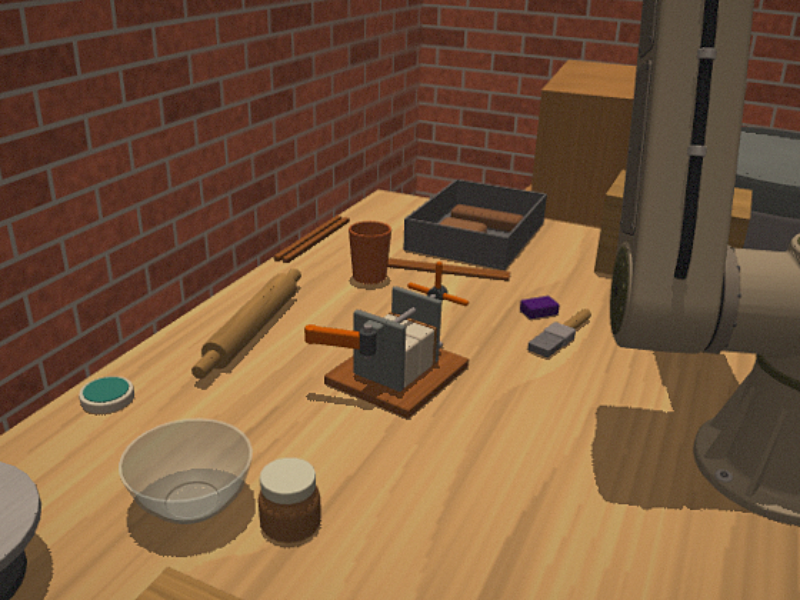

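View pics/wrist0.png

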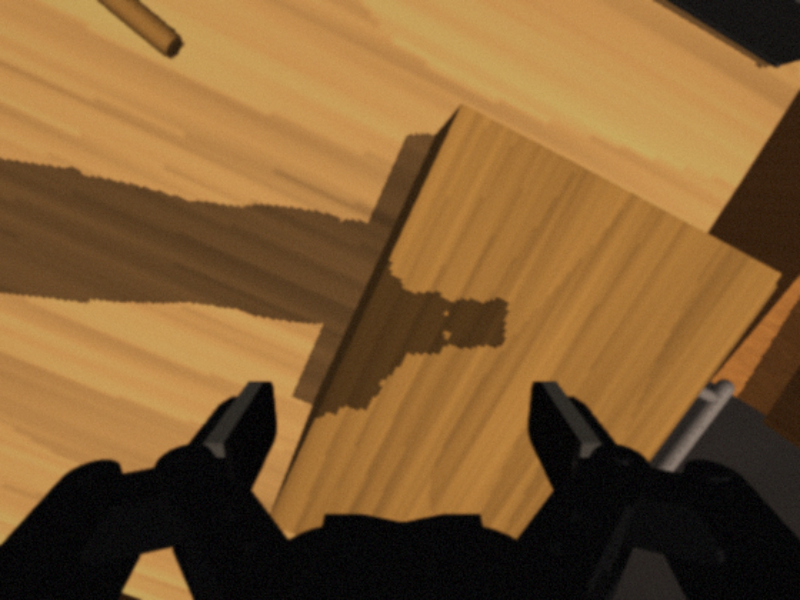

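```bash
cat > h.py <<'E'
import numpy as np,cv2
from workcell import *
def proj(c,X,i=None):
    i=i or camera_info(c);X=np.atleast_2d(X)@i["R"].T+i["t"]
    s=X[:,:2]/X[:,2:];r2=(s**2).sum(1,keepdims=True);s=s*(1+i["k1"]*r2)
    return s@i["mtx"][:2,:2].T+i["mtx"][:2,2]
def crop(c,x,y,w,h,k,name,img=None):
    im=read_camera(c) if img is None else img
    cv2.imwrite("pics/"+name,cv2.resize(im[y:y+h,x:x+w,::-1],None,fx=k,fy=k,interpolation=cv2.INTER_CUBIC))
    return im
E
python3 - <<'E'
from h import *
crop("scene",225,170,110,110,5,"s1.png"); crop("side",205,175,135,120,5,"d1.png")
for c in("scene","side"):
  for n in("clamp","nut_center","lever_push","lever_pivot"):
    r=trace(c,n)
    for q in r[:2]:
        m=np.argwhere(q["mask"]).mean(0)[::-1];print(c,n,q["score"],q["box"],m)
E
```

```text
scene clamp 0.67 [242.1, 180.9, 83.8, 99.1] [277.78055191 238.98817346]
scene nut_center 0.66 [241.0, 184.5, 37.6, 23.9] [259.99601594 196.42231076]
scene lever_push 0.9 [270.7, 236.8, 32.7, 31.6] [286.27272727 251.98071625]
scene lever_pivot 0.75 [271.0, 241.0, 30.3, 29.8] [286.27433628 251.92035398]
side clamp 0.7 [210.5, 184.3, 116.0, 106.7] [277.15588694 244.64262181]
side nut_center 0.6 [284.7, 181.1, 40.3, 31.9] [307.16376307 202.29965157]
side lever_push 0.88 [211.0, 225.7, 52.5, 21.1] [239.12647059 236.37941176]
```

View pics/s1.png

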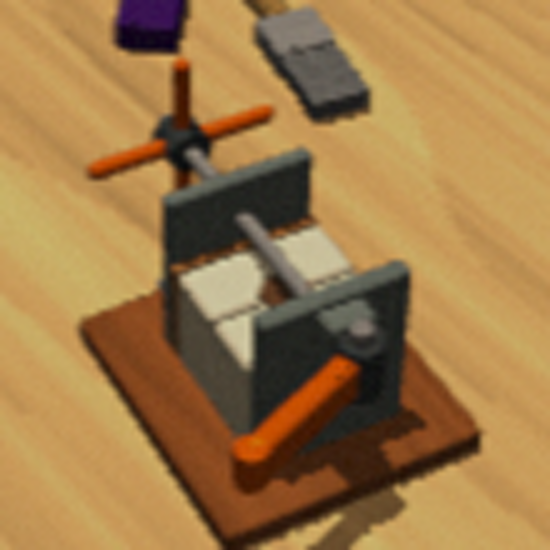

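View pics/d1.png

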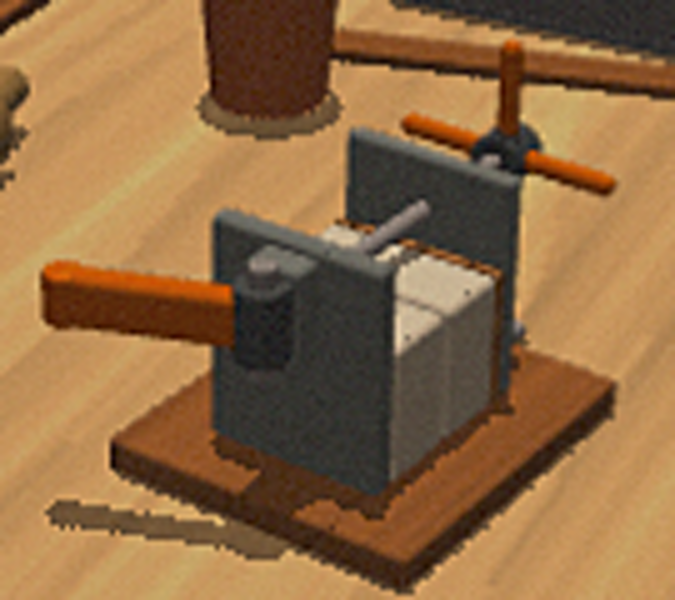

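```bash
python3 - <<'E'
from h import *
from scipy.optimize import least_squares
P={"scene":[((75,-85,16),(82,325)),((75,85,16),(222,535)),((-75,85,16),(480,433)),((0,-105,150),(181,62)),((55,-105,95),(92,171)),((-55,-105,95),(270,113)),((-42,57,120),(408,265)),((42,57,120),(256,320))],
"side":[((75,85,16),(112,450)),((-75,85,16),(403,563)),((-75,-85,16),(613,385)),((0,-105,150),(512,44)),((55,-105,95),(407,120)),((-55,-105,95),(612,186)),((42,57,120),(217,213)),((-42,57,120),(392,268))]}
O={"scene":(225,170),"side":(205,175)}
def T(p,X):
    c,s=np.cos(p[2]),np.sin(p[2]);X=np.array(X,float)/1e3
    return np.c_[p[0]+c*X[:,0]-s*X[:,1],p[1]+s*X[:,0]+c*X[:,1],X[:,2]]
I={c:camera_info(c) for c in P}
def res(p,cs):
    return np.concatenate([(proj(c,T(p,[a for a,b in P[c]]),I[c])-(np.array([b for a,b in P[c]])/5+O[c])).ravel() for c in cs])
for cs in(["scene"],["side"],["scene","side"]):
    r=least_squares(res,[.5,0,0],args=(cs,));print(cs,r.x,np.sqrt((r.fun**2).mean()));
print(r.fun.reshape(-1,2).round(1))
p=r.x
for n,X in(("nut",(0,-105,95)),("pivot",(0,78,95))):print(n,T(p,[X]))
L={"scene":((248,448)),"side":((50,270))}
def f(a):
    th=a[0]+np.radians(20);X=T(p,[(86*np.cos(th),78+86*np.sin(th),107)])
    return np.concatenate([(proj(c,X,I[c])-(np.array(L[c])/5+O[c])).ravel() for c in L])
for a0 in (0,):
    r=least_squares(f,[a0]);print("lever",r.x,r.fun)
E
```

```text
['scene'] [ 0.53744246  0.02141181 -0.17275461] 0.8729438286876097
['side'] [ 0.53247264  0.02512115 -0.15405384] 1.127573633714477
['scene', 'side'] [ 0.53504362  0.02165976 -0.16293354] 1.2447499837923484
[[-0.7 -1.9]
 [ 1.2  0. ]
 [ 1.3 -1.4]
 [ 0.4 -0.9]
 [-0.4  0.1]
 [ 1.  -0.8]
 [ 1.8  0.4]
 [ 1.5  1.1]
 [-1.3 -3.3]
 [ 0.5 -1.1]
 [ 1.3 -2. ]
 [ 0.1 -1.5]
 [-1.  -0.5]
 [ 0.6 -0.3]
 [-1.7 -0.6]
 [-1.8  0.7]]
nut [[ 0.51801119 -0.08194959  0.095     ]]
pivot [[0.54769628 0.0986267  0.095     ]]
lever [0.0536997] [ 0.31621388  0.67715182 -0.03939969 -1.09675423]
```

Request:
{"method": "arm_command", "body": {"steps": "10 20 20 0.18; 40 60 30 0.36; 70 120 30 0.54; 100 180 30 0.72; 130 240 30 0.9; 160 300 30 1.08; 190 360 30 1.26; 230 420 30 1.44; 230 446 30 1.62; 230 446 30 1.8; 230 446 30 1.98; 230 446 30 2.16; 230 446 30 2.34; 230 446 30 2.54; 230 446 30 2.54", "fingers": -1, "newtons": 60}}

```text
clock: 2.52
tcp_pos: [0.4738, -0.0748, 0.2615]
orientation: [0.0, 0.763, 0.646, 0.0]
wrist_force: [0.3, 0.1, -0.3]
finger_gap: -0.0001
```

```bash
python3 - <<'E'
from h import *
s=get_state();print(s['joint_pos'],s['wrist_force'],s['ft_torque'])
i=camera_info("wrist");np.savez("w1.npz",**i)
im=read_camera("wrist");cv2.imwrite("pics/w1.png",cv2.resize(im[...,::-1],(800,600)));np.save("w1.npy",im)
print(-i["R"].T@i["t"])
E
```

```text
[-3.24266121e-01  1.20079710e-01 -1.25937443e-01  1.32457747e+00
  1.54428038e-04 -1.59166124e-01] [ 0.30879169  0.10229612 -0.29458735] [-0.00440616 -0.057489   -0.00751326]
[ 0.40097279 -0.06124022  0.40459351]
```

View pics/w1.png

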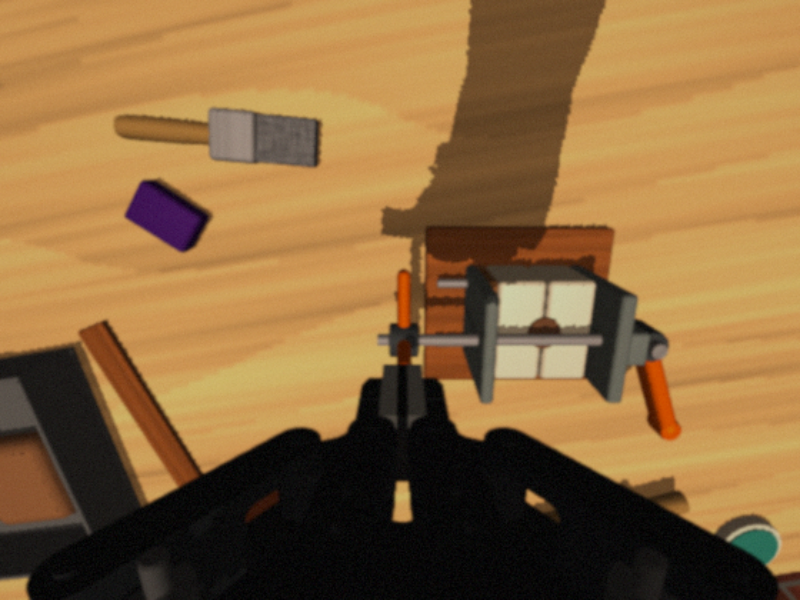

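```bash
python3 - <<'E'
from h import *
from scipy.optimize import least_squares
i=dict(np.load("w1.npz"))
P=[((-75,-85,16),(427,227)),((-75,85,16),(612,229)),((75,-85,16),(425,379)),((-55,-105,99),(404,270)),((0,-105,107),(404,340)),((-42,57,120),(636,296)),((42,57,120),(622,402))]
def T(p,X):
    c,s=np.cos(p[2]),np.sin(p[2]);X=np.array(X,float)/1e3
    return np.c_[p[0]+c*X[:,0]-s*X[:,1],p[1]+s*X[:,0]+c*X[:,1],X[:,2]]
f=lambda p:(proj("wrist",T(p,[a for a,b in P]),i)-np.array([b for a,b in P])*.7).ravel()
r=least_squares(f,[.535,.022,-.163]);print(r.x);print(r.fun.reshape(-1,2).round(1))
p=r.x
print(T(p,[(0,-105,95),(0,78,95)]))
X=lambda a:T(p,[(86*np.cos(a+.349),78+86*np.sin(a+.349),107)])
g=lambda a:(proj("wrist",X(a[0]),i)-np.array([672,430])*.7).ravel()
r=least_squares(g,[.05]);print("lever",r.x,r.fun)
E
```

```text
[ 0.53883619  0.02277032 -0.16848027]
[[-1.1 -0.4]
 [ 2.6 -1.1]
 [-1.7  0.4]
 [-0.7 -1. ]
 [-0.8  2.8]
 [ 2.4 -1. ]
 [-0.9  1. ]]
[[ 0.52122933 -0.08074295  0.095     ]
 [ 0.55191557  0.0996659   0.095     ]]
lever [0.06469009] [1.41611896 3.88002984]
```

Request:
{"method": "arm_command", "body": {"steps": "0 1 -60 0; 0 1 -120 0; 0 1 -141 0; 0 1 -141 0; 14 -1 -141 0; 28 -3 -141 0; 40 -5 -141 0; 50 -7 -141 0; 60 -9 -141 0; 68 -10 -141 0; 68 -10 -141 0"}}

```text
clock: 3.95
tcp_pos: [0.5407, -0.0843, 0.1204]
orientation: [-0.002, 0.763, 0.646, -0.001]
wrist_force: [-5.7, 1.4, 1.9]
finger_gap: 0.0
```

```bash
python3 - <<'E'
from h import *
crop("scene",225,170,110,110,5,"s2.png"); crop("side",205,155,135,120,5,"d2.png")
E
```

```text
(no output)
```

View pics/s2.png

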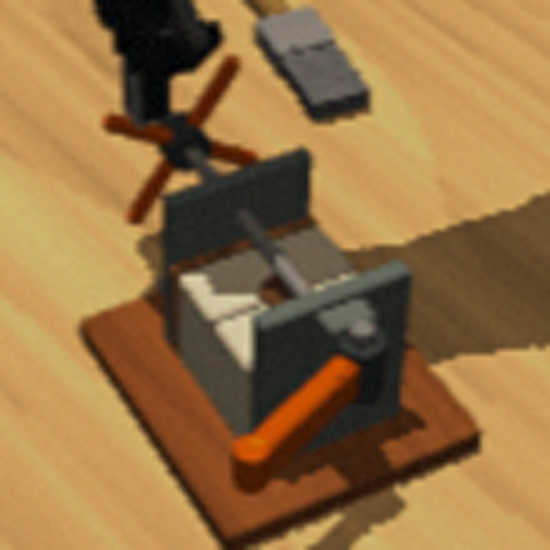

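View pics/d2.png

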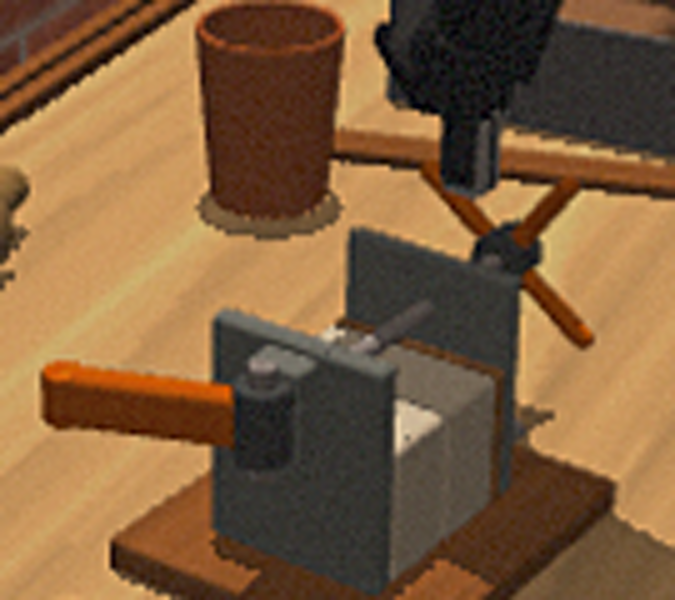

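```bash
cat >> h.py <<'E'
PC=(.537,.0222,-.167)
def TC(X):
    c,s=np.cos(PC[2]),np.sin(PC[2]);X=np.atleast_2d(X).astype(float)/1e3
    return np.c_[PC[0]+c*X[:,0]-s*X[:,1],PC[1]+s*X[:,0]+c*X[:,1],X[:,2]]
def nutang(c,ends,off,g):
    # ends: list (k, (x,y) crop px); arm angle = g + k*pi/2 from up to +x
    from scipy.optimize import least_squares
    i=camera_info(c)
    def f(v):
        a=[v[0]+k*np.pi/2 for k,_ in ends]
        X=TC([(54*np.sin(t),-105,95+54*np.cos(t)) for t in a])
        return (proj(c,X,i)+v[1:]-(np.array([b for _,b in ends])/5+off)).ravel()
    r=least_squares(f,[g,0,0]);return r.x,np.abs(r.fun).max()
E
python3 - <<'E'
from h import *
print(nutang("scene",[(0,(107,123)),(-1,(237,61)),(1,(134,219))],(225,170),1))
print(nutang("side",[(-1,(572,182)),(2,(586,342)),(0,(430,168))],(205,155),1))
s=get_state();d=s['tcp_pos']-TC([(0,-105,95)])[0];print(d@[.986,-.166,0],d@[.166,.986,0],d[2])
E
```

```text
(array([0.96010373, 0.43003834, 0.15365777]), np.float64(0.5849838783595089))
(array([0.96118698, 0.90324805, 0.88764633]), np.float64(0.8850197224119825))
0.021753041904462506 0.0005578113291935423 0.02564857997036675
```

Request:
{"method": "arm_command", "body": {"steps": "-3 0 30 0; -3 0 80 0; 15 50 85 0.15; 40 110 85 0.3; 65 170 85 0.41; 72 199 85 0.41; 72 199 85 0.41; 72 199 20 0.41; 72 199 -20 0.41; 72 199 -36 0.41; 72 199 -36 0.41", "fingers": -0.1}}

```text
clock: 5.42
tcp_pos: [0.6132, 0.1139, 0.0846]
orientation: [-0.001, 0.616, 0.787, -0.001]
wrist_force: [-0.4, 0.2, -0.2]
finger_gap: 0.0383
```

```bash
python3 - <<'E'
from h import *
s=get_state();print(s['finger_gap'],s['wrist_force'],s['ft_torque'])
im=read_camera("wrist");cv2.imwrite("pics/w3.png",cv2.resize(im[...,::-1],(800,600)))
crop("scene",225,170,110,110,5,"s3.png")
E
```

```text
0.03828386008077618 [-0.35592219  0.22005878 -0.23010829] [-0.01449942 -0.03100709  0.00499781]
```

View pics/w3.png

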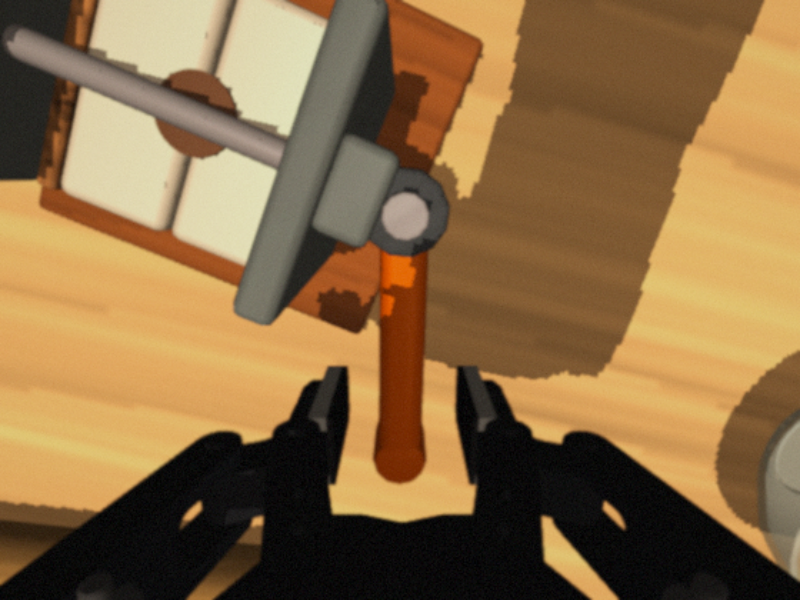

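View pics/s3.png

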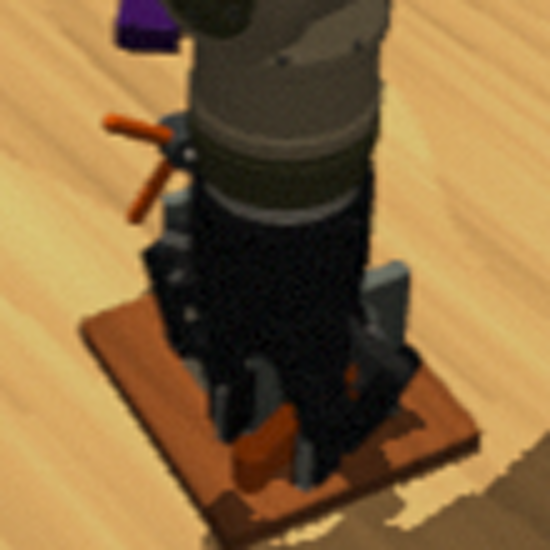

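```bash
cat > lev.py <<'E'
from h import *
import sys
# usage: lev.py psi_end step r
s=get_state();p=s['tcp_pos'];q=s['orientation'];yaw=2*np.arctan2(q[2],q[1])%(2*np.pi);psi=yaw-np.pi/2
pv=np.array([.550,.099]);d=p[:2]-pv;r=np.hypot(*d);F=s['wrist_force'][:2]
t=np.array([-np.sin(psi),np.cos(psi)])
print("psi",psi,"pos angle",np.arctan2(d[1],d[0]),"r",r,"Ftan",F@t,"Frad",F@np.array([np.cos(psi),np.sin(psi)]),"moment about pivot",d[0]*F[1]-d[1]*F[0],s['ft_torque'],"gap",s['finger_gap'],"t",s['clock'],'j6',s['joint_pos'][5])
if len(sys.argv)>1:
    e=float(sys.argv[1]);st=float(sys.argv[2]);R=float(sys.argv[3]) if len(sys.argv)>3 else .065
    n=int(np.ceil(abs(e-psi)/st))
    for k in range(1,n+1):
        a=psi+(e-psi)*k/n;x=pv+R*np.array([np.cos(a),np.sin(a)])-p[:2]
        print("%.0f %.0f 0 %.2f;"%(x[0]*1e3,x[1]*1e3,a-psi),end=" ")
    print()
E
python3 lev.py 1.13 .13
```

```text
psi 0.24302803404311302 pos angle 0.23131060654225516 r 0.06651821769053977 Ftan 0.3952693939867552 Frad 0.7992477265623643 moment about pivot 0.026913747974035118 [-0.00053316 -0.00483539  0.02188953] gap 0.038124083973665485 t 5.525 j6 -0.18745197274212136
-4 8 0 0.13; -8 16 0 0.25; -12 23 0 0.38; -17 29 0 0.51; -23 35 0 0.63; -30 40 0 0.76; -37 44 0 0.89;
```

Request:
{"method": "arm_command", "body": {"steps": "0 0 0 0; -4 8 0 0.13; -8 16 0 0.25; -12 23 0 0.38; -17 29 0 0.51; -23 35 0 0.63; -30 40 0 0.76; -37 44 0 0.89; -37 44 0 0.89", "fingers": -0.53}}

```text
clock: 6.65
tcp_pos: [0.5784, 0.1586, 0.0884]
orientation: [0.001, 0.218, 0.976, 0.001]
wrist_force: [0.6, 0.3, -0.7]
finger_gap: 0.0204
```

```bash
python3 lev.py 2.13 .2
```

```text
psi 1.132176008040592 pos angle 1.1264189027037168 r 0.06604172822715187 Ftan -0.3783783293988111 Frad 0.5034531798836694 moment about pivot -0.024796928215028977 [0.00107293 0.01691205 0.05170909] gap 0.020361701732240906 t 6.65 j6 -0.9984102309170342
-13 4 0 0.20; -26 5 0 0.40; -39 5 0 0.60; -51 1 0 0.80; -63 -5 0 1.00;
```

Request:
{"method": "arm_command", "body": {"steps": "-7 2 -3 0.1; -13 4 -3 0.2; -20 5 -3 0.3; -26 5 -3 0.4; -26 5 -3 0.4"}}

```text
clock: 7.28
tcp_pos: [0.553, 0.1636, 0.0863]
orientation: [0.002, 0.021, 1.0, 0.001]
wrist_force: [-0.7, -0.5, -0.4]
finger_gap: 0.0204
```

```bash
python3 lev.py 2.13 .15
```

```text
psi 1.5290687717042672 pos angle 1.5248609506013306 r 0.06469413005477412 Ftan 0.6824557765111601 Frad -0.4856389186875223 moment about pivot 0.04401829102026221 [ 0.02203085 -0.0732898   0.02564048] gap 0.020419058316118587 t 7.275 j6 -1.3813028702534371
-8 0 0 0.12; -16 -1 0 0.24; -23 -3 0 0.36; -31 -6 0 0.48; -37 -10 0 0.60;
```

Request:
{"method": "arm_command", "body": {"steps": "-8 0 -2 0.12; -16 -1 -2 0.24; -20 -2 -2 0.31; -20 -2 -2 0.31"}}

```text
clock: 7.78
tcp_pos: [0.5335, 0.1615, 0.0847]
orientation: [0.002, -0.132, 0.991, 0.001]
wrist_force: [-0.1, 0.2, 0.8]
finger_gap: 0.02
```

```bash
python3 lev.py 2.13 .15
```

```text
psi 1.8354295596841972 pos angle 1.8284405139070707 r 0.06467515639389908 Ftan 0.060264365053346786 Frad 0.25460323702016274 moment about pivot 0.004012596256978949 [ 0.01194117  0.0687286  -0.00416737] gap 0.01997318331648612 t 7.775 j6 -1.686841795607042
-10 -3 0 0.15; -18 -7 0 0.29;
```

Request:
{"method": "arm_command", "body": {"steps": "-10 -3 0 0.15; -18 -7 0 0.29; -18 -7 0 0.29"}}

```text
clock: 8.15
tcp_pos: [0.5155, 0.1545, 0.0849]
orientation: [0.002, -0.272, 0.962, 0.002]
wrist_force: [0.4, -0.0, -0.4]
finger_gap: 0.0202
```

```bash
python3 lev.py 0.3 .17;python3 - <<'E'
from h import *
im=read_camera("wrist");cv2.imwrite("pics/w4.png",cv2.resize(im[...,::-1],(800,600)))
E
```

```text
psi 2.121068496385326 pos angle 2.1269327266678677 r 0.06529028087798704 Ftan -0.34103549127368893 Frad -0.2514814968109614 moment about pivot -0.022169634165465378 [ 0.01067564 -0.00793522  0.00570558] gap 0.020181976089059965 t 8.15 j6 -1.98143359995027
10 5 0 -0.17; 20 8 0 -0.33; 31 9 0 -0.50; 42 9 0 -0.66; 52 7 0 -0.83; 62 3 0 -0.99; 72 -2 0 -1.16; 80 -9 0 -1.32; 87 -17 0 -1.49; 93 -26 0 -1.66; 97 -36 0 -1.82;
```

View pics/w4.png

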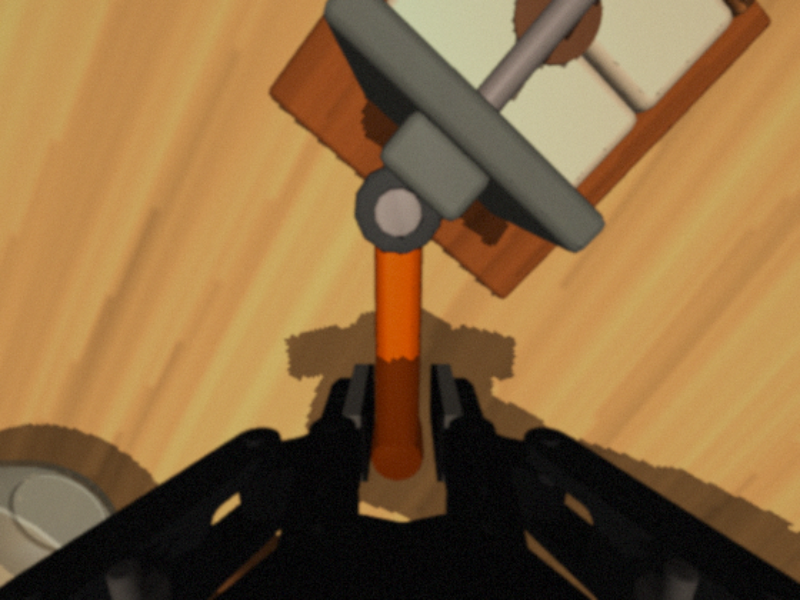

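Request:
{"method": "arm_command", "body": {"steps": "10 5 0 -0.17; 20 8 0 -0.33; 31 9 0 -0.5; 42 9 0 -0.66; 52 7 0 -0.83; 62 3 0 -0.99; 72 -2 0 -1.16; 72 -2 0 -1.16; 70 0 0 -1.12; 70 0 50 -1.12; 70 0 100 -1.12; 70 0 115 -1.12"}}

```text
clock: 9.7
tcp_pos: [0.5871, 0.1554, 0.2039]
orientation: [0.005, 0.28, 0.96, 0.002]
wrist_force: [0.0, -0.4, -0.5]
finger_gap: 0.0199
```

```bash
python3 lev.py; python3 - <<'E'
from h import *
crop("side",205,155,135,120,5,"d5.png")
s=get_state();p=s['tcp_pos']*1e3
for t in((466.4,-72.3,200),(466.4,-72.3,120.4),(540.7,-84.3,120.4),(508.5,-79.4,120.4)):print((np.array(t)-p).round(1))
E
```

```text
psi 1.003435819740456 pos angle 0.9882578011275015 r 0.06751846545585324 Ftan -0.20504140252164854 Frad -0.30473733594017777 moment about pivot -0.014154768010305383 [-0.02946587  0.05014586 -0.00275978] gap 0.01992561636527415 t 9.7 j6 -0.8762550645375977
[-120.8 -227.6   -4.3]
[-120.8 -227.6  -83.9]
[ -46.5 -239.6  -83.9]
[ -78.7 -234.7  -83.9]
```

View pics/d5.png

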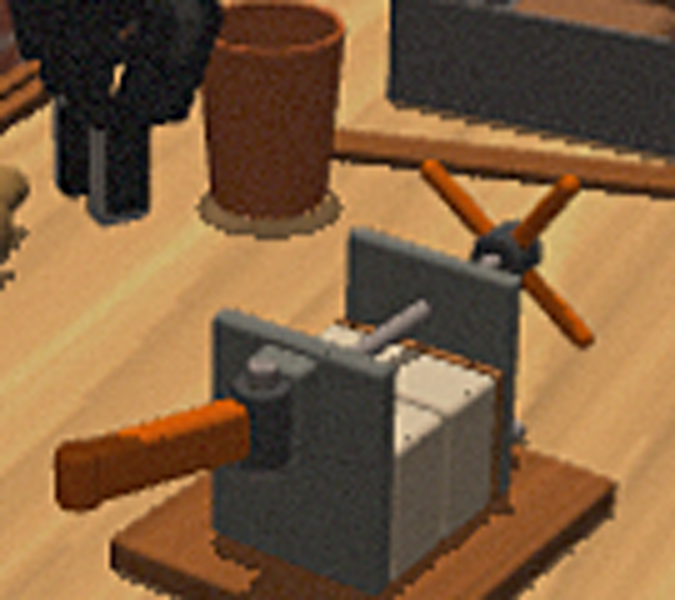

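Request:
{"method": "arm_command", "body": {"steps": "-20 -50 0 -0.18; -45 -100 0 -0.36; -70 -150 0 -0.54; -95 -200 0 -0.72; -121 -228 0 -0.9; -121 -228 0 -1.08; -121 -228 0 -1.17; -121 -228 -50 -1.17; -121 -228 -84 -1.17; -121 -228 -84 -1.17; -108 -230 -84 -1.17; -95 -232 -84 -1.17; -82 -234 -84 -1.17; -70 -236 -84 -1.17; -60 -237 -84 -1.17; -52 -239 -84 -1.17; -46 -240 -84 -1.17; -46 -240 -84 -1.17", "fingers": -1}}

```text
clock: 12.0
tcp_pos: [0.5401, -0.084, 0.121]
orientation: [0.004, 0.763, 0.646, -0.003]
wrist_force: [-7.1, 2.3, 1.9]
finger_gap: -0.0004
```

```bash
python3 - <<'E'
from h import *
crop("scene",225,170,110,110,5,"s6.png"); crop("side",205,155,135,120,5,"d6.png")
E
```

```text
(no output)
```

View pics/s6.png

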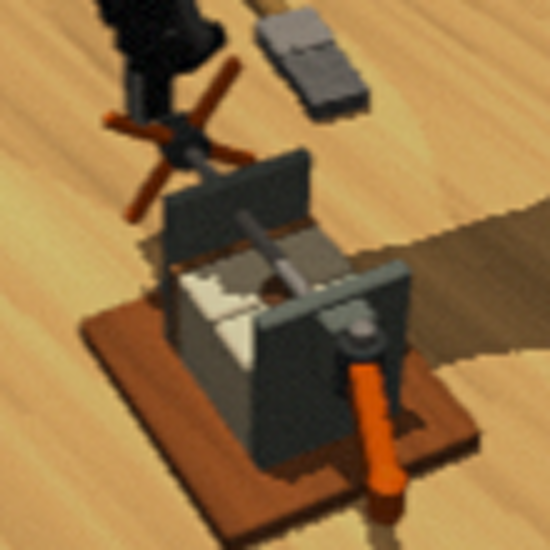

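View pics/d6.png

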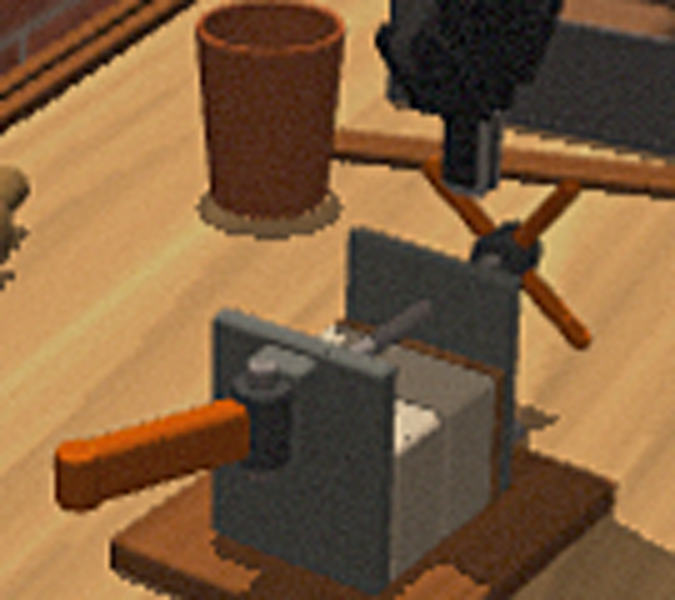

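Request:
{"method": "arm_command", "body": {"steps": "-4 0 20 0; -20 4 79 0; -74 12 79 0; -74 12 79 0; -74 12 40 0; -74 12 0 0; -74 12 0 0; -62 10 0 0; -50 8 0 0; -41 6 0 0; -32 5 0 0; -32 5 0 0"}}

```text
clock: 13.6
tcp_pos: [0.5091, -0.0794, 0.1232]
orientation: [0.005, 0.763, 0.646, -0.003]
wrist_force: [-5.6, 0.3, 3.0]
finger_gap: -0.0001
```

```bash
python3 - <<'E'
from h import *
crop("scene",225,170,110,110,5,"s7.png"); crop("side",205,155,135,120,5,"d7.png")
E
```

```text
(no output)
```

View pics/s7.png

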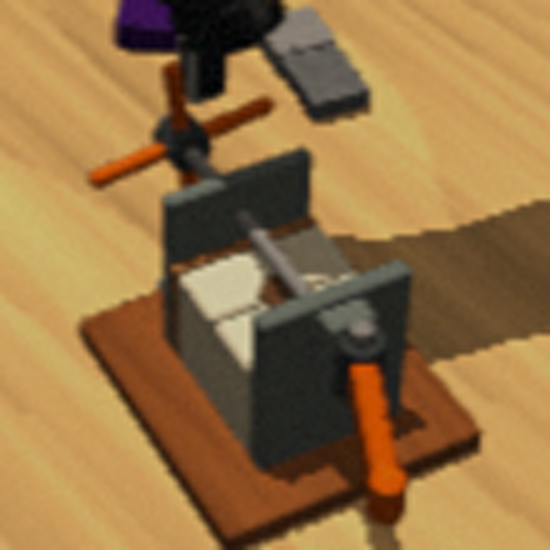

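View pics/d7.png

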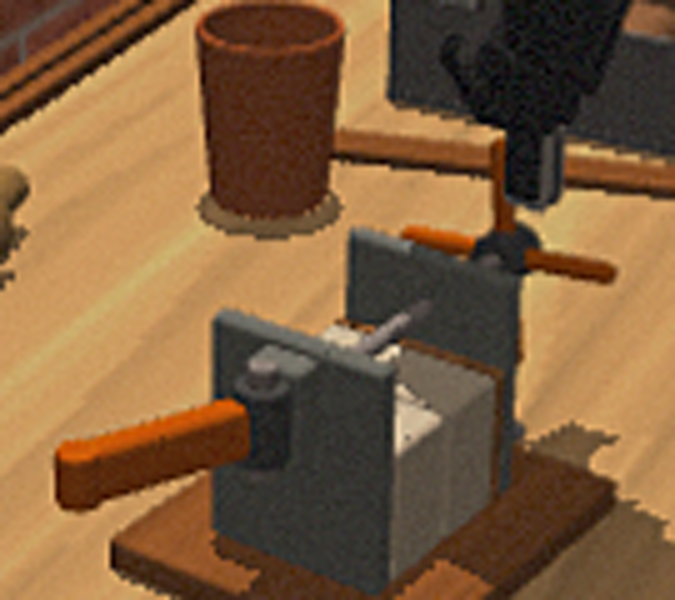

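Request:
{"method": "arm_command", "body": {"steps": "-4 0 20 0; -4 0 77 0; 10 50 77 0.18; 25 100 77 0.36; 45 150 77 0.54; 65 200 77 0.72; 77 232 77 0.9; 77 232 77 1.08; 77 232 77 1.15; 77 232 20 1.15; 77 232 -20 1.15; 77 232 -39 1.15; 77 232 -39 1.15", "fingers": -0.1}}

```text
clock: 15.32
tcp_pos: [0.5871, 0.1529, 0.0845]
orientation: [0.005, 0.289, 0.957, 0.0]
wrist_force: [0.8, 0.2, -0.2]
finger_gap: 0.0381
```

```bash
python3 - <<'E'
from h import *
im=read_camera("wrist");cv2.imwrite("pics/w8.png",cv2.resize(im[...,::-1],(560,420)))
E
python3 lev.py 1.83 .12
```

```text
psi 0.9839827539728252 pos angle 0.959144681752931 r 0.06592039596198412 Ftan -0.44461042136616663 Frad 0.07296533403463987 moment about pivot -0.029180398272075924 [ 0.03490969 -0.01069063  0.01065351] gap 0.038436903966592835 t 15.375 j6 -0.8597429023003674
-8 4 0 0.11; -14 7 0 0.21; -21 9 0 0.32; -27 10 0 0.42; -34 11 0 0.53; -41 11 0 0.63; -48 10 0 0.74; -55 9 0 0.85;
```

View pics/w8.png

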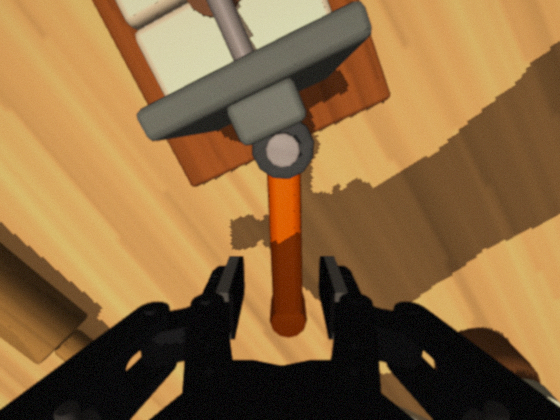

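Request:
{"method": "arm_command", "body": {"steps": "0 0 0 0; 0 0 0 0; -8 4 0 0.11; -14 7 0 0.21; -21 9 0 0.32; -27 10 0 0.42; -27 10 0 0.42", "fingers": -0.53}}

```text
clock: 16.25
tcp_pos: [0.5612, 0.1631, 0.0867]
orientation: [0.007, 0.084, 0.996, 0.002]
wrist_force: [1.1, -0.5, -0.7]
finger_gap: 0.0201
```

```bash
python3 lev.py 2.0 .1
```

```text
psi 1.4030571863103192 pos angle 1.3983178221326376 r 0.065049011224951 Ftan -1.1375511152244964 Frad -0.26710666194753296 moment about pivot -0.0740780904842689 [ 0.0183043  -0.00148472 -0.02804076] gap 0.02005993017193797 t 16.25 j6 -1.2583195460966012
-7 1 0 0.10; -13 1 0 0.20; -20 0 0 0.30; -26 -1 0 0.40; -32 -3 0 0.50; -38 -5 0 0.60;
```

Request:
{"method": "arm_command", "body": {"steps": "-7 1 -2 0.1; -13 1 -2 0.2; -13 1 -2 0.2"}}

```text
clock: 16.62
tcp_pos: [0.5485, 0.1641, 0.0853]
orientation: [0.007, -0.015, 1.0, 0.003]
wrist_force: [0.6, -0.3, -0.0]
finger_gap: 0.0201
```

```bash
python3 lev.py 2.0 .1
```

```text
psi 1.6004037645667157 pos angle 1.5937327216521482 r 0.06508919046194102 Ftan -0.6361290596781294 Frad -0.2714991794130129 moment about pivot -0.04152209174473196 [-0.01870296  0.00071393  0.01918467] gap 0.02010968709981318 t 16.625 j6 -1.452119642791318
-7 -1 0 0.10; -13 -2 0 0.20; -20 -4 0 0.30; -26 -6 0 0.40;
```

Request:
{"method": "arm_command", "body": {"steps": "-7 -1 0 0.1; -13 -2 0 0.2; -13 -2 0 0.2"}}

```text
clock: 17.0
tcp_pos: [0.5365, 0.162, 0.0857]
orientation: [0.007, -0.113, 0.994, 0.004]
wrist_force: [3.0, -1.3, -0.8]
finger_gap: 0.0204
```

```bash
python3 lev.py 2.1 .1
```

```text
psi 1.796665802192361 pos angle 1.7824076696060525 r 0.06439371944911017 Ftan -2.5926079619844393 Frad -1.961214135785635 moment about pivot -0.16873129701575165 [-0.08054261 -0.38650084  0.03659926] gap 0.020371787820895625 t 17.0 j6 -1.6503284921146228
-6 -1 0 0.08; -10 -3 0 0.15; -15 -5 0 0.23; -19 -7 0 0.30;
```

Request:
{"method": "arm_command", "body": {"steps": "-6 -1 0 0.08; -10 -3 0 0.15; -10 -3 0 0.15"}}

```text
clock: 17.38
tcp_pos: [0.5276, 0.1592, 0.086]
orientation: [0.008, -0.185, 0.983, 0.004]
wrist_force: [4.3, 1.6, -1.2]
finger_gap: 0.0201
```

```bash
python3 lev.py 1.0 .17; python3 - <<'E'
import cv2
from h import *
im=read_camera("wrist");cv2.imwrite("pics/w9.png",cv2.resize(im[...,::-1],(560,420)))
E
```

```text
psi 1.9429716498665317 pos angle 1.9277347604856225 r 0.06421987680358443 Ftan -4.599077987833705 Frad -0.09729477917631613 moment about pivot -0.29541313789632007 [ 0.21178274 -0.66451257  0.00641699] gap 0.02006955986478898 t 17.375 j6 -1.8007041242706474
9 3 0 -0.16; 19 5 0 -0.31; 29 5 0 -0.47; 39 3 0 -0.63; 49 -1 0 -0.79; 58 -5 0 -0.94;
```

View pics/w9.png

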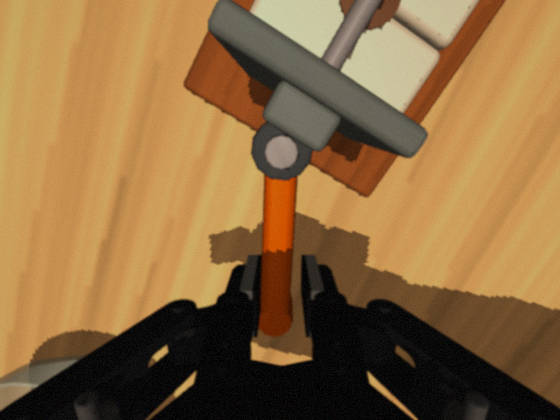

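Request:
{"method": "arm_command", "body": {"steps": "9 3 0 -0.16; 19 5 0 -0.31; 29 5 0 -0.47; 39 3 0 -0.63; 49 -1 0 -0.79; 58 -5 0 -0.94; 62 -8 0 -1.0; 62 -8 0 -1.0; 60 -6 0 -0.96; 60 -6 50 -0.96; 60 -6 100 -0.96; 60 -6 114 -0.96"}}

```text
clock: 18.92
tcp_pos: [0.589, 0.1537, 0.204]
orientation: [0.012, 0.289, 0.957, 0.001]
wrist_force: [0.8, -0.4, -0.6]
finger_gap: 0.0203
```

```bash
python3 - <<'E'
from h import *
crop("scene",225,170,110,110,5,"s10.png"); crop("side",205,155,135,120,5,"d10.png")
s=get_state();p=s['tcp_pos']*1e3;q=s['orientation'];print(2*np.arctan2(q[2],q[1]))
for X,z in((-24,200),(-24,113),(20.5,113)):print((TC([(X,-105,z)])[0]*1e3-p).round(1))
E
```

```text
2.5549844263149613
[ -92.5 -230.9   -2. ]
[ -92.5 -230.9  -89. ]
[ -48.6 -238.3  -89. ]
```

View pics/s10.png

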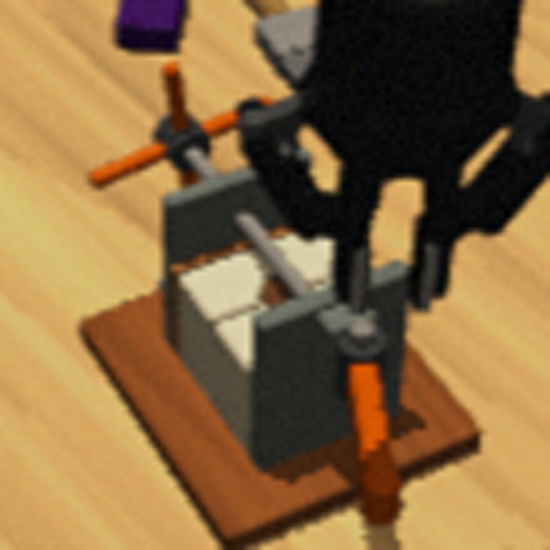

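View pics/d10.png

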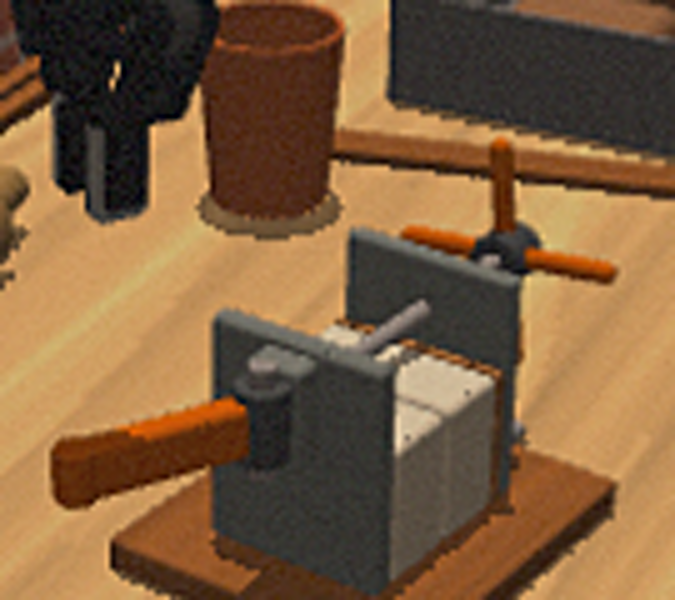

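```bash
python3 - <<'E'
from h import *
print(nutang("scene",[(0,(171,67)),(1,(94,180)),(-1,(268,104))],(225,170),.1))
print(nutang("side",[(0,(501,144)),(1,(405,233)),(-1,(612,273))],(205,155),.1))
# bias check with initial images
print(nutang("scene",[(0,(181,64)),(1,(92,171)),(-1,(269,113))],(225,170),.1))
print(nutang("side",[(0,(512,46)),(1,(407,121)),(-1,(611,185))],(205,175),.1))
E
```

```text
(array([ 0.10944062, -0.04254493,  0.19066684]), np.float64(0.6625234428707643))
(array([0.11320994, 0.78088329, 0.8673031 ]), np.float64(0.814145147667233))
(array([-0.00931179, -0.13621106,  0.26310051]), np.float64(0.565307420525329))
(array([0.00546101, 0.84793443, 0.79562689]), np.float64(0.7631147005171215))
```

Request:
{"method": "arm_command", "body": {"steps": "-20 -50 0 -0.18; -40 -100 0 -0.36; -60 -150 0 -0.54; -80 -200 0 -0.72; -93 -231 0 -0.9; -93 -231 0 -1.08; -93 -231 0 -1.15; -93 -231 -50 -1.15; -93 -231 -91 -1.15; -93 -231 -91 -1.15; -82 -233 -91 -1.15; -72 -235 -91 -1.15; -64 -236 -91 -1.15; -56 -237 -91 -1.15; -49 -238 -91 -1.15; -49 -238 -91 -1.15; -49 -238 -91 -1.15", "fingers": -1}}

```text
clock: 21.15
tcp_pos: [0.5382, -0.084, 0.1121]
orientation: [0.008, 0.763, 0.646, -0.006]
wrist_force: [-5.9, 2.7, 3.2]
finger_gap: 0.0002
```

```bash
python3 - <<'E'
from h import *
crop("scene",225,170,110,110,5,"s11.png"); crop("side",205,155,135,120,5,"d11.png")
E
```

```text
(no output)
```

View pics/s11.png

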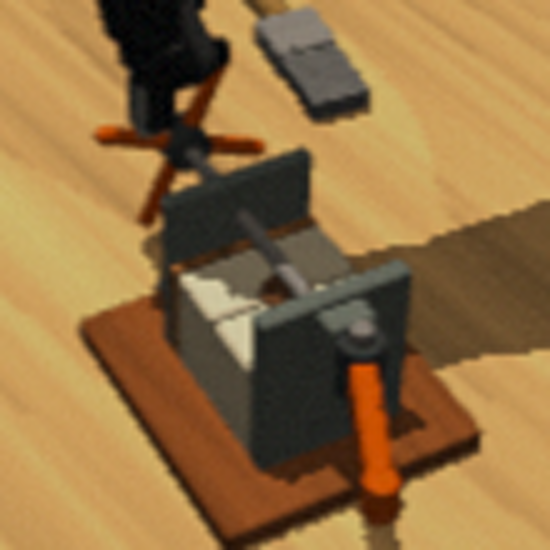

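View pics/d11.png

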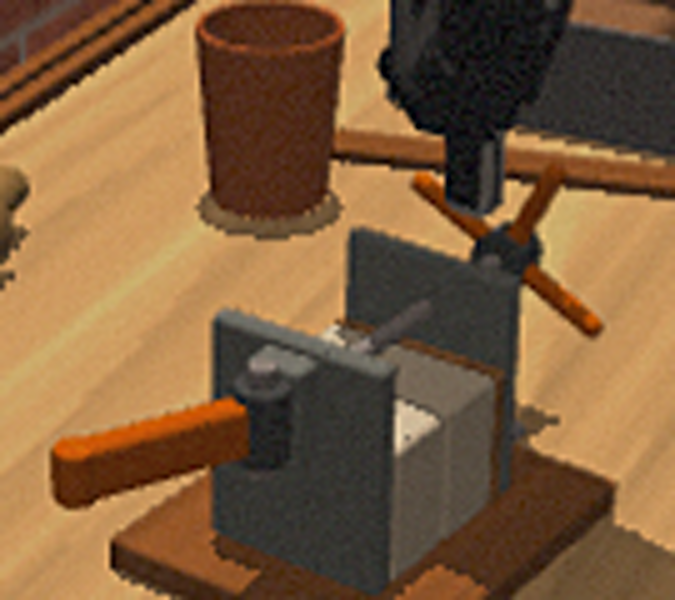

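```bash
python3 - <<'E'
from h import *
print(nutang("scene",[(0,(97,134)),(2,(262,146)),(1,(147,221))],(225,170),1.1))
print(nutang("side",[(0,(417,178)),(-1,(556,168)),(2,(598,331))],(205,155),1.1))
p=get_state()['tcp_pos']*1e3;print((np.array([586.7,153.2,84.5])-p).round())
E
```

```text
(array([ 1.13097439,  0.04303177, -0.26651338]), np.float64(0.2670910594333975))
(array([1.12859611, 0.70416553, 0.79871154]), np.float64(0.3065211490308002))
[ 48. 237. -28.]
```

Request:
{"method": "arm_command", "body": {"steps": "-5 1 20 0; -5 1 88 0; 10 50 88 0.18; 20 100 88 0.36; 30 150 88 0.54; 40 200 88 0.72; 48 237 88 0.9; 48 237 88 1.08; 48 237 88 1.15; 48 237 30 1.15; 48 237 -10 1.15; 48 237 -28 1.15; 48 237 -28 1.15", "fingers": -0.1}}

```text
clock: 22.88
tcp_pos: [0.5863, 0.1532, 0.0838]
orientation: [0.01, 0.289, 0.957, -0.001]
wrist_force: [0.8, -0.4, 0.6]
finger_gap: 0.0385
```

```bash
python3 lev.py 1.7 .1; python3 - <<'E'
from h import *
im=read_camera("wrist");cv2.imwrite("pics/w12.png",cv2.resize(im[...,::-1],(560,420)))
E
```

```text
psi 0.9848556550381073 pos angle 0.9805440985044864 r 0.06522159908713937 Ftan -0.8701367731618367 Frad 0.055254792959391064 moment about pivot -0.05673564631245602 [ 0.03890282  0.04527279 -0.0316855 ] gap 0.038489081128152615 t 22.875 j6 -0.8572817486731855
-5 3 0 0.09; -11 6 0 0.18; -16 8 0 0.27; -22 9 0 0.36; -27 10 0 0.45; -33 11 0 0.54; -39 11 0 0.63; -45 10 0 0.72;
```

View pics/w12.png

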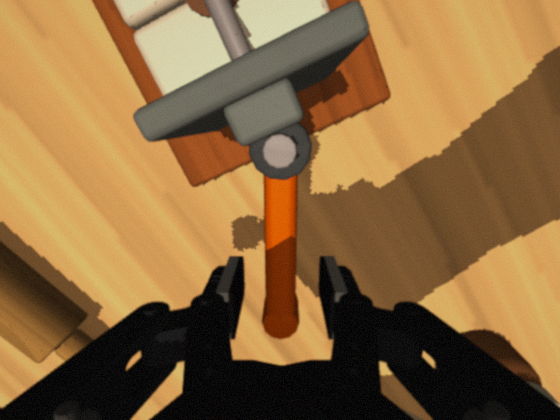

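Straddled and centred. Advance to ψ≈1.35 first (θ≈1.12), then onwards.

Request:
{"method": "arm_command", "body": {"steps": "0 0 0 0; 0 0 0 0; -5 3 0 0.09; -11 6 0 0.18; -16 8 0 0.27; -22 9 0 0.36; -22 9 0 0.36", "fingers": -0.53}}

```text
clock: 23.8
tcp_pos: [0.5654, 0.1624, 0.0859]
orientation: [0.011, 0.113, 0.994, 0.002]
wrist_force: [1.5, -1.2, -0.2]
finger_gap: 0.0201
```

```bash
python3 lev.py 1.8 .1
```

```text
psi 1.3439937753898357 pos angle 1.3322251604166824 r 0.06522806585697455 Ftan -1.683549635999219 Frad -0.7998016831845352 moment about pivot -0.11042103071984263 [0.01496942 0.0100516  0.01599679] gap 0.020068990071783713 t 23.8 j6 -1.1997137121559776
-7 1 0 0.09; -13 2 0 0.18; -18 2 0 0.27; -24 1 0 0.36; -30 -0 0 0.46;
```

Request:
{"method": "arm_command", "body": {"steps": "-7 1 0 0.09; -13 2 0 0.18; -13 2 0 0.18"}}

```text
clock: 24.18
tcp_pos: [0.5533, 0.1639, 0.0865]
orientation: [0.012, 0.025, 1.0, 0.002]
wrist_force: [1.2, -1.8, -0.9]
finger_gap: 0.0201
```

```bash
python3 lev.py 1.8 .1
```

```text
psi 1.521173513206941 pos angle 1.520219201335501 r 0.06498928436399294 Ftan -1.2655911965674846 Frad -1.6934041279456582 moment about pivot -0.08235485369462589 [-0.47516117 -0.32381479 -0.05124136] gap 0.020108120282794524 t 24.175 j6 -1.3726617102270173
-6 0 0 0.09; -12 -1 0 0.19; -18 -2 0 0.28;
```

Request:
{"method": "arm_command", "body": {"steps": "-6 0 0 0.09; -12 -1 0 0.19; -12 -1 0 0.19"}}

```text
clock: 24.55
tcp_pos: [0.5429, 0.163, 0.087]
orientation: [0.013, -0.069, 0.998, 0.004]
wrist_force: [4.4, -0.3, -3.0]
finger_gap: 0.0197
```

```bash
python3 lev.py 1.9 .1
```

```text
psi 1.7082620970196913 pos angle 1.6810924491095027 r 0.06440407505223482 Ftan -4.317271019946105 Frad -0.9122660307771102 moment about pivot -0.27954334591806596 [-0.11794085 -0.89226181 -0.04445834] gap 0.019688835665845818 t 24.55 j6 -1.5610284058431514
-8 -1 0 0.10; -14 -3 0 0.19;
```

Request:
{"method": "arm_command", "body": {"steps": "-8 -1 0 0.1; -14 -3 0 0.19; -14 -3 0 0.19"}}

```text
clock: 24.92
tcp_pos: [0.5308, 0.1603, 0.0874]
orientation: [0.014, -0.162, 0.987, 0.005]
wrist_force: [6.0, 0.7, -4.8]
finger_gap: 0.0201
```

```bash
python3 lev.py 1.0 .16; python3 - <<'E'
from h import *
im=read_camera("wrist");cv2.imwrite("pics/w13.png",cv2.resize(im[...,::-1],(560,420)))
E
```

```text
psi 1.8955377152853101 pos angle 1.8737375003937522 r 0.0642488788243193 Ftan -5.92662403965238 Frad -1.2299159971621965 moment about pivot -0.3824110031813455 [ 0.09459783 -1.14667561 -0.1172106 ] gap 0.02010057756263893 t 24.925 j6 -1.7528008821971197
8 3 0 -0.15; 17 4 0 -0.30; 27 3 0 -0.45; 37 1 0 -0.60; 46 -2 0 -0.75; 54 -7 0 -0.90;
```

View pics/w13.png

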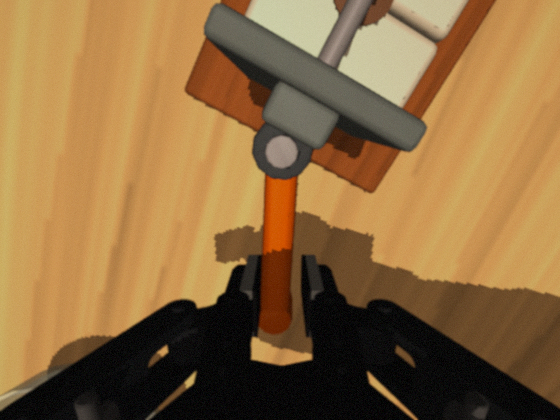

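Request:
{"method": "arm_command", "body": {"steps": "8 3 0 -0.15; 17 4 0 -0.3; 27 3 0 -0.45; 37 1 0 -0.6; 46 -2 0 -0.75; 54 -7 0 -0.9; 58 -10 0 -0.96; 58 -10 0 -0.96; 56 -8 0 -0.92; 56 -8 50 -0.92; 56 -8 100 -0.92; 56 -8 114 -0.92"}}

```text
clock: 26.48
tcp_pos: [0.5884, 0.1529, 0.2056]
orientation: [0.018, 0.293, 0.956, -0.0]
wrist_force: [0.5, -0.2, 0.5]
finger_gap: 0.0201
```

```bash
python3 - <<'E'
from h import *
s=get_state();p=s['tcp_pos']*1e3;q=s['orientation'];print(2*np.arctan2(q[2],q[1]))
for X,z in((-52,200),(-52,120),(-24,120)):print((TC([(X,-105,z)])[0]*1e3-p).round(1))
E
```

```text
2.547241645912249
[-120.1 -225.6   -5.6]
[-120.1 -225.6  -85.6]
[ -92.5 -230.2  -85.6]
```

Request:
{"method": "arm_command", "body": {"steps": "-25 -50 0 -0.18; -50 -100 0 -0.36; -75 -150 0 -0.54; -100 -200 0 -0.72; -120 -226 0 -0.9; -120 -226 0 -1.08; -120 -226 0 -1.14; -120 -226 -50 -1.14; -120 -226 -86 -1.14; -120 -226 -86 -1.14; -108 -228 -86 -1.14; -100 -229 -86 -1.14; -93 -230 -86 -1.14; -93 -230 -86 -1.14", "fingers": -1}}

```text
clock: 28.22
tcp_pos: [0.4947, -0.0771, 0.1206]
orientation: [0.014, 0.762, 0.647, -0.011]
wrist_force: [-7.0, 1.0, 1.7]
finger_gap: -0.0003
```

```bash
python3 - <<'E'
from h import *
crop("scene",225,170,110,110,5,"s14.png"); crop("side",205,155,135,120,5,"d14.png")
E
```

```text
(no output)
```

View pics/s14.png

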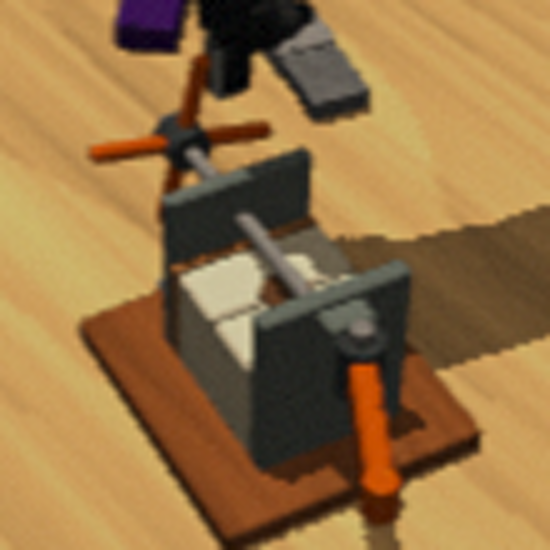

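View pics/d14.png

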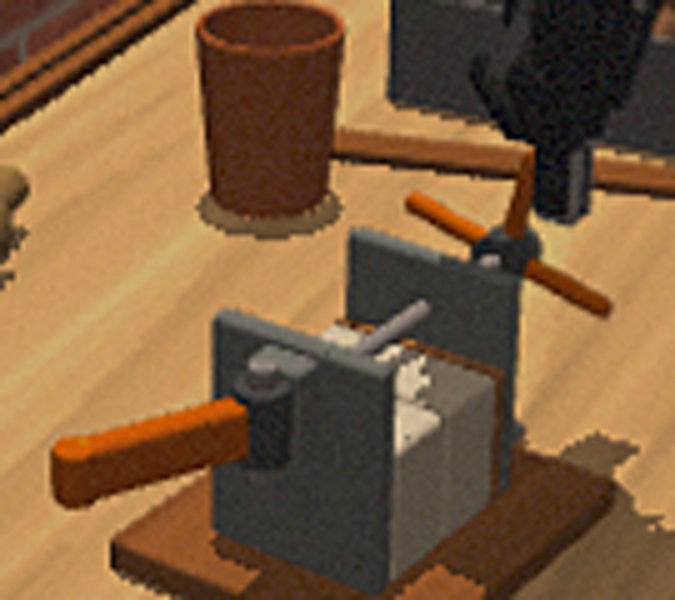

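```bash
python3 - <<'E'
from h import *
print(nutang("scene",[(0,(202,60)),(1,(92,154)),(-1,(268,129))],(225,170),-.25))
print(nutang("side",[(0,(530,156)),(1,(408,198)),(-1,(608,309))],(205,155),-.25))
p=get_state()['tcp_pos']*1e3;print((np.array([587.5,152.7,84.5])-p).round())
E
```

```text
(array([-0.2246612 , -0.06209173,  0.24897013]), np.float64(0.5252178600335071))
(array([-0.2094835 ,  0.48309145,  0.88456849]), np.float64(0.8364480378043595))
[ 93. 230. -36.]
```

Request:
{"method": "arm_command", "body": {"steps": "-5 1 20 0; -5 1 79 0; 15 50 79 0.18; 35 100 79 0.36; 55 150 79 0.54; 75 200 79 0.72; 93 230 79 0.9; 93 230 79 1.08; 93 230 79 1.15; 93 230 30 1.15; 93 230 -10 1.15; 93 230 -36 1.15; 93 230 -36 1.15", "fingers": -0.1}}

```text
clock: 29.95
tcp_pos: [0.5877, 0.153, 0.084]
orientation: [0.017, 0.288, 0.958, -0.002]
wrist_force: [-0.0, 0.3, -1.4]
finger_gap: 0.0383
```

```bash
python3 lev.py 1.7 .12; python3 - <<'E'
from h import *
im=read_camera("wrist");cv2.imwrite("pics/w15.png",cv2.resize(im[...,::-1],(560,420)))
E
```

```text
psi 0.9870180404316229 pos angle 0.9618484374486006 r 0.0658901221716274 Ftan 0.1877593643920967 Frad 0.2259308043523842 moment about pivot 0.012742219402120458 [-0.00757832  0.05258274  0.05196447] gap 0.03830440154170755 t 29.95 j6 -0.8562384156117305
-9 4 0 0.12; -16 7 0 0.24; -23 9 0 0.36; -31 11 0 0.48; -38 11 0 0.59; -46 10 0 0.71;
```

View pics/w15.png

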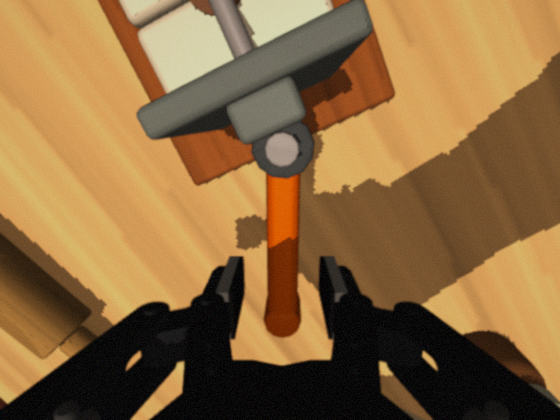

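Request:
{"method": "arm_command", "body": {"steps": "0 0 0 0; 0 0 0 0; -9 4 0 0.12; -16 7 0 0.24; -23 9 0 0.36; -31 11 0 0.48; -38 11 0 0.59; -38 11 0 0.59", "fingers": -0.53}}

```text
clock: 31.0
tcp_pos: [0.5526, 0.1641, 0.0871]
orientation: [0.02, -0.002, 1.0, 0.004]
wrist_force: [4.6, -1.0, 0.4]
finger_gap: 0.0201
```

```bash
python3 lev.py 1.7 .12
```

```text
psi 1.5755171546917652 pos angle 1.530435480573311 r 0.06516777849634622 Ftan -4.563654490059968 Frad -0.993171356866032 moment about pivot -0.30001788394021384 [-0.14104816 -0.65043241 -0.07887563] gap 0.02012466563679929 t 31.0 j6 -1.4273785326117425
-7 -0 0 0.06; -11 -1 0 0.12;
```

Request:
{"method": "arm_command", "body": {"steps": "-7 0 0 0.06; -13 -1 0 0.15; -13 -1 0 0.15; -13 -1 0 0.15"}}

```text
clock: 31.5
tcp_pos: [0.5422, 0.1632, 0.0883]
orientation: [0.022, -0.076, 0.997, 0.006]
wrist_force: [5.0, -0.2, -2.3]
finger_gap: 0.0202
```

```bash
python3 lev.py 2.93 .1
```

```text
psi 1.7227582852898808 pos angle 1.6917837174413877 r 0.0646297426583107 Ftan -4.930093524981774 Frad -0.920915901276046 moment about pivot -0.3203211039112533 [-0.14542594 -1.10460546 -0.08197701] gap 0.02016613899817287 t 31.5 j6 -1.576476136130214
-8 -1 0 0.09; -14 -3 0 0.19; -19 -5 0 0.28; -25 -8 0 0.37; -30 -11 0 0.46; -35 -15 0 0.56; -39 -19 0 0.65; -43 -23 0 0.74; -46 -28 0 0.84; -50 -34 0 0.93; -52 -39 0 1.02; -54 -45 0 1.11; -56 -51 0 1.21;
```

Request:
{"method": "arm_command", "body": {"steps": "-8 -1 -2 0.09; -14 -3 -2 0.19; -19 -5 -2 0.28; -25 -8 -2 0.37; -30 -11 -2 0.46; -35 -15 -2 0.56; -39 -19 -2 0.65; -43 -23 -2 0.74; -46 -28 -2 0.84; -50 -34 -2 0.93; -52 -39 -2 1.02; -54 -45 -2 1.11; -54 -45 -2 1.11"}}

```text
clock: 33.12
tcp_pos: [0.4886, 0.1183, 0.0869]
orientation: [0.016, -0.589, 0.808, 0.016]
wrist_force: [0.0, 0.3, 1.5]
finger_gap: 0.02
```

```bash
python3 lev.py 2.95 .1; python3 - <<'E'
from h import *
im=read_camera("wrist");cv2.imwrite("pics/w16.png",cv2.resize(im[...,::-1],(560,420)))
E
```

```text
psi 2.8299242794240724 pos angle 2.83720327585358 r 0.06433290732363536 Ftan -0.25096872160664263 Frad 0.06457995521933613 moment about pivot -0.016175360953973327 [ 0.14957329 -0.08799745 -0.07871095] gap 0.019988687265217325 t 33.125 j6 -2.779205545206488
-2 -3 0 0.06; -2 -7 0 0.12;
```

View pics/w16.png

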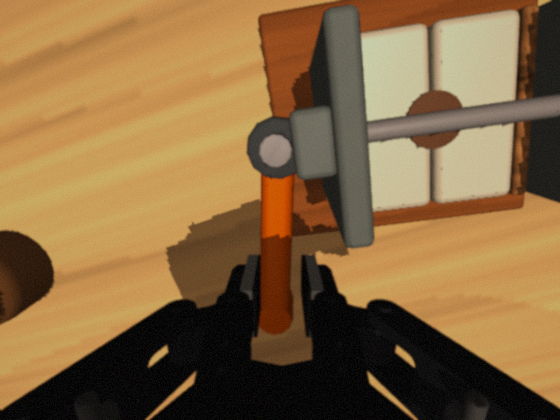

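Request:
{"method": "arm_command", "body": {"steps": "-1 -3 0 0.05; -2 -6 0 0.09; -2 -6 0 0.09"}}

```text
clock: 33.55
tcp_pos: [0.4894, 0.118, 0.0871]
orientation: [0.021, -0.625, 0.78, 0.02]
wrist_force: [9.2, 22.6, -9.8]
finger_gap: 0.0201
```

```bash
python3 lev.py 3 .1
```

```text
psi 2.9207245375569286 pos angle 2.837235513829059 r 0.06347425578956556 Ftan -24.108096613051227 Frad -4.006250215611968 moment about pivot -1.5461194515928174 [ 4.10373216 -1.81413024 -0.35900805] gap 0.020051296158523378 t 33.55 j6 -2.878217112748783
-4 -10 0 0.08;
```

Request:
{"method": "arm_command", "body": {"steps": "1 4 0 -0.08; 1 4 0 -0.08"}}

```text
clock: 33.8
tcp_pos: [0.4902, 0.1223, 0.0871]
orientation: [0.021, -0.593, 0.805, 0.019]
wrist_force: [-1.1, 1.4, -0.6]
finger_gap: 0.0203
```

Request:
{"method": "arm_command", "body": {"steps": "0 0 0 0; 0 0 0 0; 0 0 0 0", "fingers": -0.1}}

```text
clock: 34.17
tcp_pos: [0.4902, 0.1221, 0.0872]
orientation: [0.021, -0.593, 0.805, 0.019]
wrist_force: [0.7, 0.4, -0.5]
finger_gap: 0.0384
```

```bash
python3 lev.py; python3 - <<'E'
from h import *
im=read_camera("wrist");cv2.imwrite("pics/w17.png",cv2.resize(im[...,::-1],(560,420)))
E
```

```text
psi 2.840226340196925 pos angle 2.773420789031367 r 0.06405667138335581 Ftan -0.594753161207046 Frad -0.518729764701359 moment about pivot -0.040231095154438345 [-0.02362074  0.03528878  0.00313907] gap 0.03840951804330818 t 34.175 j6 -2.78842443947442
```

View pics/w17.png

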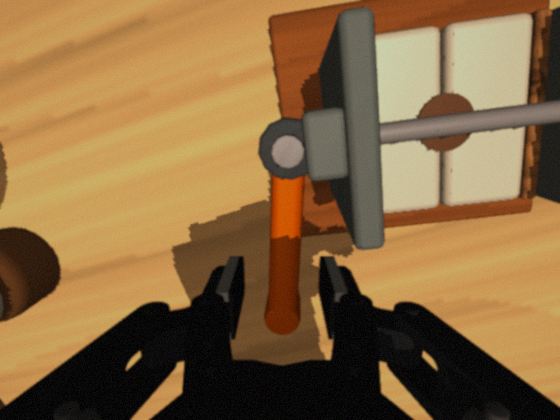

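Lever free between the fingers and staying put. Lift clear.

Request:
{"method": "arm_command", "body": {"steps": "0 0 40 0; 0 0 90 0; 0 0 140 0; -40 30 160 0; -80 60 170 0; -80 60 170 0"}}

```text
clock: 34.98
tcp_pos: [0.4082, 0.1834, 0.2586]
orientation: [0.022, -0.594, 0.804, 0.019]
wrist_force: [0.3, 0.6, -0.5]
finger_gap: 0.0386
```

```bash
python3 - <<'E'
from h import *
print(get_state()['wrist_force'])
cv2.imwrite("pics/s18.png",cv2.resize(read_camera("scene")[...,::-1],(800,600)));crop("side",205,155,135,120,5,"d18.png")
E
```

```text
[ 0.32602518  0.63297131 -0.47472319]
```

View pics/s18.png

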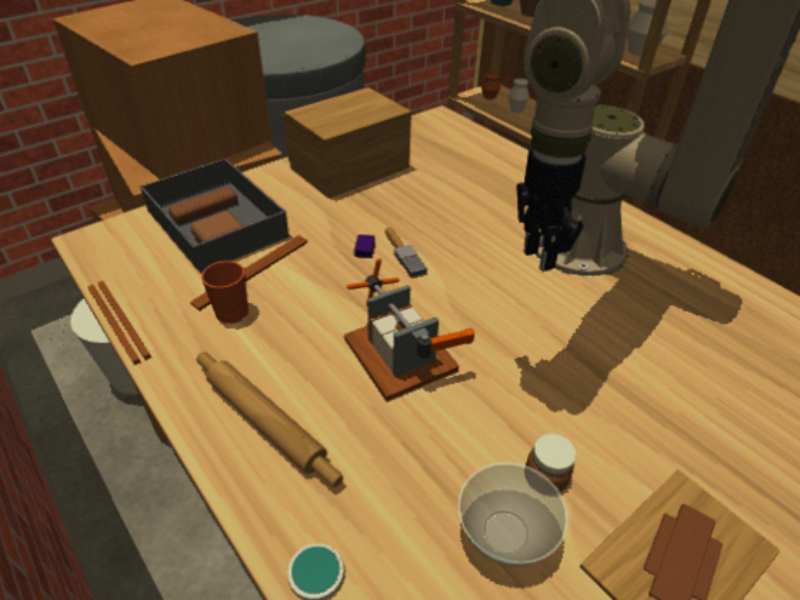

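View pics/d18.png

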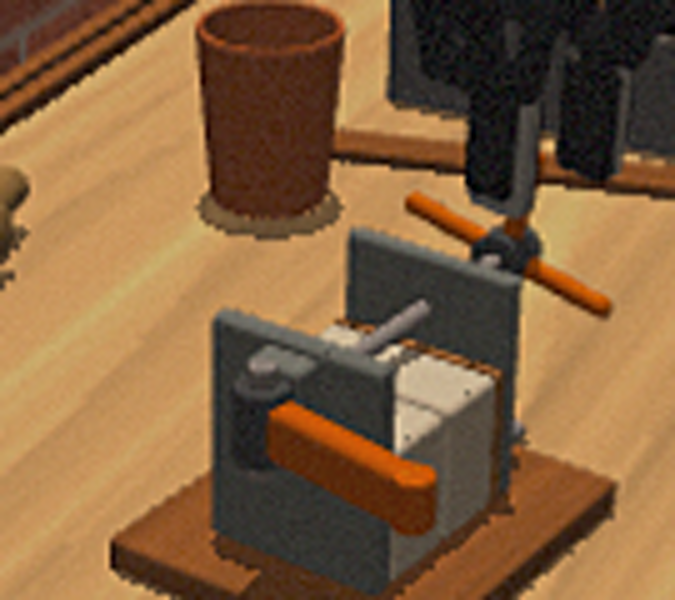

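The lever is closed, the nut has not moved, nothing else was touched and the robot is clear.

```bash
python3 -c "
from workcell import *
print(hand_in(), get_state()['clock'])"
```

```text
the job is handed in; nothing more can be done
the job is handed in; nothing more can be done
```

I tightened the nut by about 4.5 rad, swung the lever fully closed against its stop, let go and handed the job in. It took about 35 s of the 72 s allowed.

- **Finding the setting:** I turned the nut in stages and felt the lever after each one. It bit at no lever angle I tried (up to about 1.9 rad) with the nut at 0.96 rad, then at about 1.46 rad with the nut at 3.25 and about 1.26–1.35 rad at 4.27. I then added a last 0.22 rad.
- **Last bite readings:** The final feel put the bite at about 1.22 rad. Individual readings disagreed, ranging from 1.12 to 1.28 depending on how the measured moment is counted, but all fall within 1.22 ± 0.15.
- **Closing:** The lever went over centre, and I pressed it onto its stop with about 24 N at the tool.
- **Final pictures:** After I let go, the lever stayed closed, the nut had not moved, the other objects looked where they were, and the gripper was clear of everything. I could not see the squeeze directly, so whether the plaster is held without cracking rests on the bite angle.

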